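# Release a locked centrifuge lid through its emergency slot

### The job

The bench centrifuge has lost power and its lid is locked shut. Take the square-handled release rod from the tool rack, reach down with it through the narrow slot in the centrifuge's front deck, feel along the slot for the hidden latch tab and press it down until the lid springs open; then stand the rod upright again, fully down in the rack hole it came from, and let go. Leave the scraper, the beaker, the dishes and the slide box where they are.

Things in the scene. Friction and masses are not known exactly. Their poses are not given: they have to be found in the camera images.
- rod: Release rod, loose, bare metal, stands upright in one of the two rack holes. Origin on its axis at the underside of its round collar (26 mm diameter, 5 mm thick), which rests on the rack. Above: a square handle 18 x 18 mm, 5 to 55 mm above the origin, flats across body x and y; z up the rod. Below: a round shaft, 6 mm diameter, its rounded end 75 mm below the origin. About 80 g.
- rod_tip (a point): The lower end of the rod's shaft, 75 mm below the rod's origin.
- rack: Steel tool rack, fixed, 80 x 150 mm foot; top plate 60 x 150 mm, upper face 90 mm above the bench. Origin under its centre on the bench; x across the rack, y along its row of two holes, z up. The holes, 13 mm diameter, lie at y = +35 and -35 mm; one holds the rod and the other the scraper, either way round.
- scraper: Bystander: scraper standing in the other rack hole, loose; same collar, but a round handle 16 mm in diameter, 67 mm tall above the origin (collar underside, resting on the rack).
- centrifuge: Bench centrifuge, fixed, 260 mm deep (x), 240 mm wide (y), cream; origin under its centre on the bench; the front with display and buttons looks along -x, z up. The front deck (x from -130 to -42 mm) is flat, its top 110 mm above the bench. The grey lid lies behind it (x from -40 to 120 mm), its top 130 mm above the bench, hinged along its rear edge.
- slot (a point): Centre of the release slot's mouth, on the deck's top face, 85 mm in front of the centrifuge's centre. The slot runs along the centrifuge's y axis, 96 mm long and 10 mm wide, its rim bevelled 3 mm wider all round, through the 8 mm thick deck into a dark hollow. Axes as the centrifuge's.
- hollow (a point): Floor of the hollow, 53 mm straight below the slot's centre. Above it hides the latch tab: top 24 mm below the deck top, 14 mm long along the slot, spanning the slot's width, its centre up to 40 mm either side of the slot's centre: find it by touch. Beside it the rod meets nothing down to the floor. Sprung: gives from about 6 N, frees the lid after about 7 mm (9 N), stops at 10 mm, returns when let go.
- lid (a joint): Angle of the lid in rad: 0 locked shut, 1.2 fully open. Once the latch is released a gas strut swings it up by itself in about 2 s; it does not lock again by itself.
- lid_edge (a point): Middle of the lid's front edge, upper side.
- beaker: Bystander: empty glass beaker, loose, 68 mm diameter, 80 mm tall, origin under its centre.
- dishes: Bystander: stack of two clear culture dishes, loose, 90 mm diameter, 30 mm tall, origin under its centre.
- slide_box: Bystander: flat slide box, loose, 100 x 85 x 36 mm, white with a grey lid, origin under its centre.
Not all that is in view belongs to the job. What is shaped like the rod but orange is not meant.

How it is judged:
On the way, in this order (a step that is already met when the one before it is completed fails the run):
1. the rod's tip is through the slot, at least 15 mm below the deck's top (z of rod_tip in the frame of slot between -0.07 and -0.015 m and x of rod_tip in the frame of slot between -0.012 and 0.012 m and y of rod_tip in the frame of slot between -0.05 and 0.05 m and value of joint lid below 0.05 rad), for 0.1 s.
2. the latch is released and the lid swings up (value of joint lid above 0.1 rad), for 0.1 s.
At the end, for the whole second after the job is handed in: The lid stands open (above 1.0 rad) and the rod stands still and upright (within 0.1 rad), fully down in the rack hole it came from (within 10 mm of its starting place), released (value of joint lid above 1 rad and distance of rod from where it was at the start of the episode below 0.01 m and angle between rod's own z axis and vertical below 0.1 rad and linear speed of rod below 0.02 m/s); the robot touches nothing.
It fails at once if the scraper is moved more than 30 mm (distance of scraper from where it was at the start of the episode above 0.03 m).
It fails at once if the beaker is moved more than 30 mm (distance of beaker from where it was at the start of the episode above 0.03 m).
It fails at once if the stack of dishes is moved more than 30 mm (distance of dishes from where it was at the start of the episode above 0.03 m).
It fails at once if the slide box is moved more than 30 mm (distance of slide_box from where it was at the start of the episode above 0.03 m).
It also fails if it takes over 64 s, if anything falls off the work surface, if the arm or the gripper's body presses on something with over 40 N, if the wrist force passes 120 N, or if a joint passes its speed limit or range.

### The arm

A 6-joint arm with a two-finger parallel gripper is mounted at the origin on the work surface. World frame = base frame: x ahead of the robot, y to its left, z up, the work surface at z = 0. Lengths are in m, angles in rad, forces in N, time in s.
With the tool pointing down it reaches from about 0.3 to 0.875 m from the base axis. Payload 6.4 kg.
Tool frame: the origin (TCP) lies on the front face of the gripper's body, between the roots of the fingers; the fingertips stand 73 mm ahead of it and the grasp point (between the pads) lies ctrl.pinch_z ahead of it (ctrl.pinch_z is the distance from the TCP to the grasp point, in m); z points along the fingers, x is the direction in which the jaws open and shut, and the axes are right-handed (so a half turn about z gives the same grasp; the last joint's range is limited). The gripper opens to 85 mm and grips with 20 to 120 N. Pads are 22 mm wide; open, the fingers measure 114 mm over their backs; the gripper's body (76 mm by 85 mm) begins 54 mm behind the grasp point. The pads swing forward as they close: fully open they stand 13 mm farther back than shut.
Start: joints at [0.91, 0.181, 1.607, -0, 1.354, -0.206], TCP at [0.253, 0.517, 0.304] pointing down, gripper open.
Joint ranges: [-2.99, 2.99], [-0.89, 2.07], [0.3, 2.58], [-1.14, 4.28], [0, 2.63], [-3.12, 3.12]. Speed limits (rad/s): [2.57, 2.57, 3.01, 3.14, 3.14, 3.14].

### API

Orientations are given as a unit quaternion [w, x, y, z].
In Python, from bench import ctrl gives the robot as it stands.
- The arm moves only by the tool move_arm, never from a script. Its argument "rows" is text: rows parted by semicolons, each of 7 numbers parted by spaces: the shift along the tool's x, y, z in cm, then the turn, a rotation vector about the tool's x, y, z in degrees, then the opening, from 0 (shut) to 1 (fully open). In form: x y z rx ry rz grip; .... A call has 1 to 20 rows; each row shifts and turns the commanded pose from where the row before left it, along the tool's axes as they then stand; what a row does not reach is not made up. A row lasts 1/10 s, in which the tool goes at most 50 mm and 8.59 degrees, less where a joint would pass 70% of its speed; a pose out of reach is approached as far as the arm can. A call with a gripper value outside its range is refused whole. The fingers move at their own pace and stop on an object; the grip force is fixed at half the most. Time passes only in rows, so rows that do not move let the fingers close. It gives the time, the measured TCP pose, the force and the opening at its end, in the units of the state.
- ctrl.get_obs(): the state, without advancing time (a new reading comes with each control period).
- ctrl.camera(name): name is "scene" or "top"; returns a dict with "color" (420x560x3 uint8, blue, green, red), "fx", "fy", "cx", "cy" (pixels), "k1" (the pictures are not rectified: a ray, as slopes to the right and down, at radius r is drawn at 1 + k1 r^2 times it, then the intrinsics apply), "rvec" (rotation vector, rad) and "tvec" (3), from world to camera coordinates, as OpenCV has them. Camera axes: x right, y down, z forward; pixel columns grow to the right and rows downward; lengths in m; the calibration is good to about 2 mm. A picture is of the moment at which its call begins. There is no depth.
- ctrl.hand_in(): hands the job in, once; it reports no verdict.
Trained networks look in the newest picture that a camera, given by its name, has taken for a name from the list of things; names that differ only in an ending like _2 or _b are one class to them, and where a whole thing is asked for, a point or a joint stands for the part that bears it (a point fixed in the world has none). Each returns a list of dicts, best first, with "confidence" (0 to 1); they miss things now and then, are a little off and sometimes report something else, mostly with a low value. They report only what shows in the picture. A call takes as long as a camera call. They do not tell look-alikes from the thing itself.
- ctrl.look_for(camera, query): "bbox" ([left, top, right, bottom] in pixels, round what is visible of it).
- ctrl.trace(camera, query): "region" (420x560 bool, what is visible of it) and "bbox" ([left, top, right, bottom] in pixels, round what is visible of it).
The state is a dict: "time_s": time; "q": joint angles; "dq": joint speeds; "joint_efforts": joint torques, N m; "eef_pos": TCP position; "eef_rot": TCP orientation; "wrist_force": force on the tool from outside, world axes, zero at the start; "torque": the same for the moment, N m; "opening": opening from 0.0 (shut) to 1.0 (fully open).
Only numpy, scipy, OpenCV 4.12 (cv2) and the standard library are available. Lean on these libraries where they do the work, as an engineer would, in place of code of your own. Each camera call takes 0.05 s, during which the arm holds its last target.

## Working session

There is one attempt and no reset: what is moved stays moved. The work goes in short steps, Python scripts to look and compute and a tool call to move; the robot and the scene stay as the last step left them, time stands still between calls to the robot, and variables do not carry over. Pictures are saved under pics/ and viewed, and the job is handed in when it is done.

Besides the shell and the picture viewer there is one more tool, called after "Request:" by a JSON object that holds its "method" and its "body", one argument or row to a line. move_arm: Moves the arm, as the interface text tells. Its arguments: {"type":"object","properties":{"rows":{"type":"string"}},"required":["rows"]}

```bash
ls; mkdir -p pics; cat > h.py <<'E'
import numpy as np,cv2
from bench import ctrl
from scipy.spatial.transform import Rotation as R
def cam(n,save=None):
    c=ctrl.camera(n)
    if save: cv2.imwrite('pics/'+save,c['color'])
    return c
def proj(c,P):
    P=np.atleast_2d(P).astype(float)
    Rm=R.from_rotvec(np.ravel(c['rvec'])).as_matrix()
    p=P@Rm.T+np.ravel(c['tvec']); s=p[:,:2]/p[:,2:]
    s=s*(1+c['k1']*(s**2).sum(1,keepdims=True))
    return s*[c['fx'],c['fy']]+[c['cx'],c['cy']]
def ray(c,uv,z):
    uv=np.atleast_2d(uv).astype(float)
    d=(uv-[c['cx'],c['cy']])/[c['fx'],c['fy']]; s=d.copy()
    for _ in range(20): s=d/(1+c['k1']*(s**2).sum(1,keepdims=True))
    Rm=R.from_rotvec(np.ravel(c['rvec'])).as_matrix()
    o=-Rm.T@np.ravel(c['tvec']); v=np.c_[s,np.ones(len(s))]@Rm
    return o+v*((z-o[2])/v[:,2])[:,None]
E
python3 - <<'E'
from h import *
print(ctrl.get_obs(), ctrl.pinch_z)
for n in('scene','top'):
    c=cam(n,n+'0.png'); print(n,{k:c[k] for k in c if k!='color'})
    for q in('rod','scraper','rack','centrifuge','lid','slot','beaker','dishes','slide_box'):
        print(q,[(np.round(d['bbox']),round(d['confidence'],2)) for d in ctrl.look_for(n,q)])
E
```

```text
pics
{'time_s': 0.0, 'q': array([ 9.09702004e-01,  1.81524341e-01,  1.60798880e+00, -2.27626166e-05,
        1.35376606e+00, -2.06320487e-01]), 'dq': array([ 0.00284941, -0.00026381, -0.00032861,  0.00050362, -0.00039354,
        0.00057389]), 'joint_efforts': array([ 6.25713219e-04, -4.44860923e+01, -3.51343167e+01, -1.81563837e-04,
        8.99106759e-03,  3.95445443e-05]), 'eef_pos': array([0.25231529, 0.51622483, 0.3030027 ]), 'eef_rot': array([ 3.00926981e-04,  8.48308230e-01,  5.29502065e-01, -7.87828300e-04]), 'wrist_force': array([0.41642935, 0.26878673, 0.1449028 ]), 'torque': array([ 0.04814532, -0.03023846,  0.0128397 ]), 'opening': 1.0003422933624324} 0.0539
scene {'fx': 422.3091778967213, 'fy': 422.3091778967213, 'cx': 278.1390734618367, 'cy': 211.08357335481554, 'k1': -0.019641855745333076, 'rvec': array([ 2.22132479,  0.57726129, -0.29285959]), 'tvec': array([-0.52718019, -0.08397598,  1.26136691])}
rod [(array([ 94., 257., 118., 297.]), 0.84), (array([137., 273., 158., 297.]), 0.63)]
scraper [(array([154., 244., 174., 294.]), 0.73), (array([291., 146., 319., 161.]), 0
[... 535 characters left out ...]
9, 'k1': -0.13403646686639897, 'rvec': array([ 2.00156607, -2.22397221,  0.22258306]), 'tvec': array([0.07521853, 0.59393951, 1.46513369])}
rod [(array([388., 268., 406., 280.]), 0.61), (array([385., 228., 396., 238.]), 0.47)]
scraper [(array([365., 235., 378., 247.]), 0.41)]
rack [(array([348., 219., 408., 265.]), 0.81)]
centrifuge [(array([180., 146., 272., 243.]), 0.91), (array([366., 236., 376., 245.]), 0.67)]
lid [(array([179., 149., 269., 206.]), 0.85)]
slot [(array([182., 146., 271., 243.]), 0.87), (array([386., 231., 394., 240.]), 0.46)]
beaker [(array([332., 185., 359., 209.]), 0.91)]
dishes [(array([136., 251., 168., 284.]), 0.9)]
slide_box [(array([385., 171., 415., 206.]), 0.95)]
```

```bash
python3 - <<'E'
import cv2
a=cv2.imread('pics/scene0.png');b=cv2.imread('pics/top0.png')
cv2.imwrite('pics/sc.png',cv2.resize(a[230:350,80:240],None,fx=5,fy=5,interpolation=3))
cv2.imwrite('pics/tc.png',cv2.resize(b[130:300,330:430],None,fx=3.5,fy=3.5,interpolation=3)) 
cv2.imwrite('pics/tf.png',cv2.resize(b[130:260,165:285],None,fx=4.6,fy=4.6,interpolation=3))
E
```

```text
(no output)
```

View pics/scene0.png

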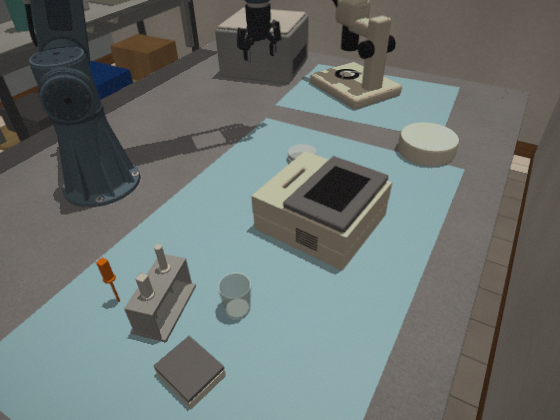

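View pics/top0.png

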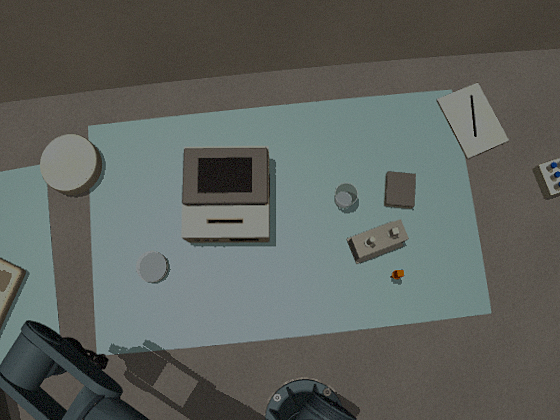

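View pics/sc.png

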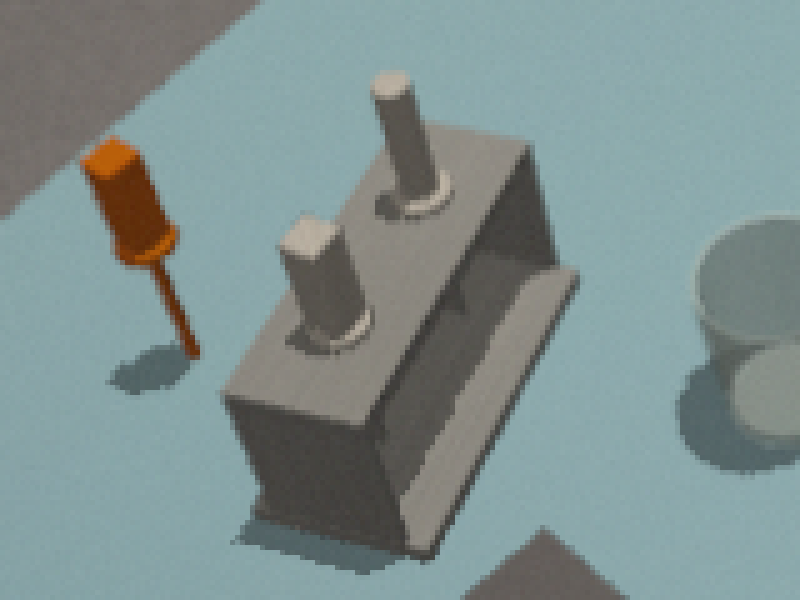

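View pics/tc.png

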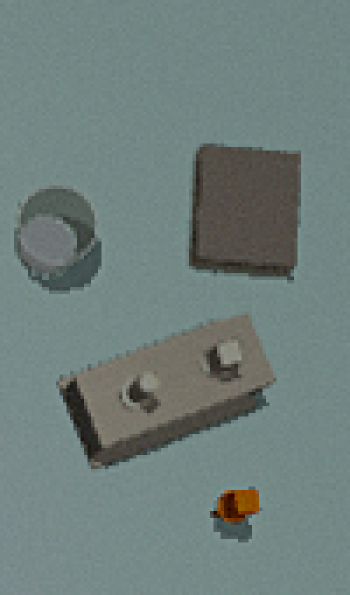

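View pics/tf.png

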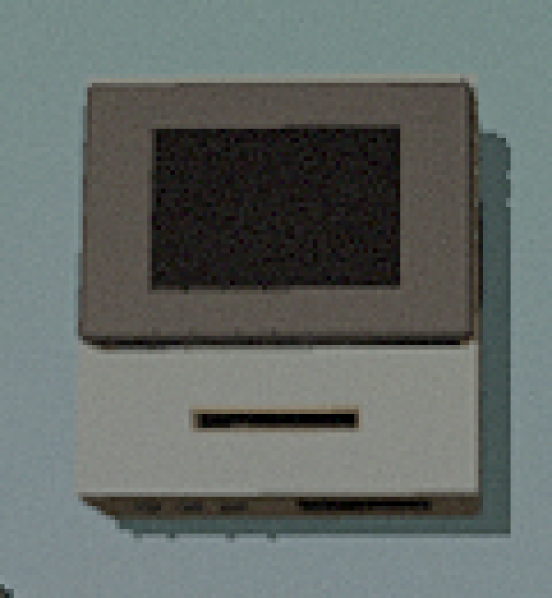

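The candidates are:
- The orange look-alike, at top (398,273) and scene (106,270). The task rules it out.
- The round, taller handle, at top (372,240) and scene (162,257). This is the scraper.
- The square handle, at top (395,232) and scene (145,285). This is the rod: bare metal and square, as the enlarged crop confirms.

Next I'll get precise fits.

```bash
python3 - <<'E'
import cv2
a=cv2.imread('pics/scene0.png');b=cv2.imread('pics/top0.png')
def crop(im,x0,y0,w,h,s,n):
    o=cv2.resize(im[y0:y0+h,x0:x0+w],None,fx=s,fy=s,interpolation=cv2.INTER_CUBIC)
    for i in range(0,w,5):
        cv2.line(o,(i*s,0),(i*s,6 if (x0+i)%10 else 14),(0,0,255),1)
        if (x0+i)%10==0: cv2.putText(o,str(x0+i),(i*s+2,24),0,.4,(0,0,255))
    for i in range(0,h,5):
        cv2.line(o,(0,i*s),(6 if (y0+i)%10 else 14,i*s),(0,0,255),1)
        if (y0+i)%10==0: cv2.putText(o,str(y0+i),(16,i*s+5),0,.4,(0,0,255))
    cv2.imwrite('pics/'+n,o)
crop(b,340,210,75,60,10,'z_top.png')
crop(a,120,240,75,75,8,'z_sc.png')
crop(b,175,195,100,55,8,'z_cf.png')
crop(a,245,150,100,75,8,'z_cs.png')
E
```

```text
(no output)
```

View pics/z_top.png

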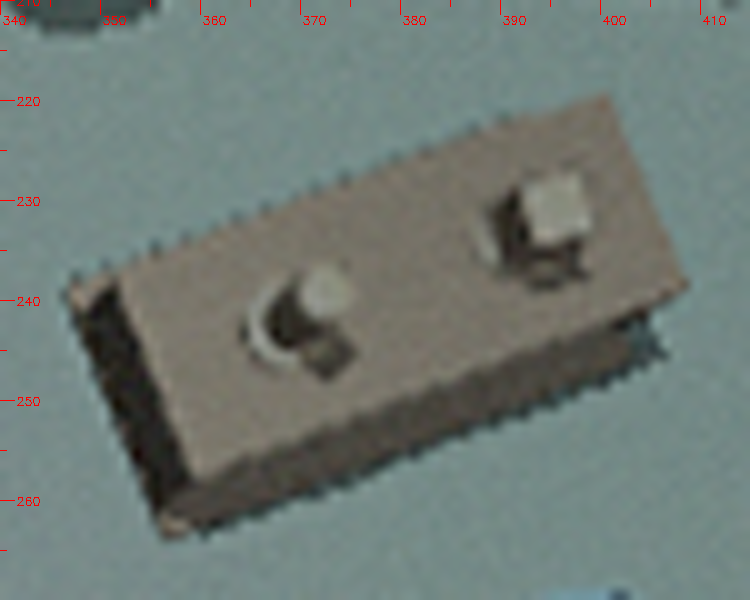

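View pics/z_sc.png

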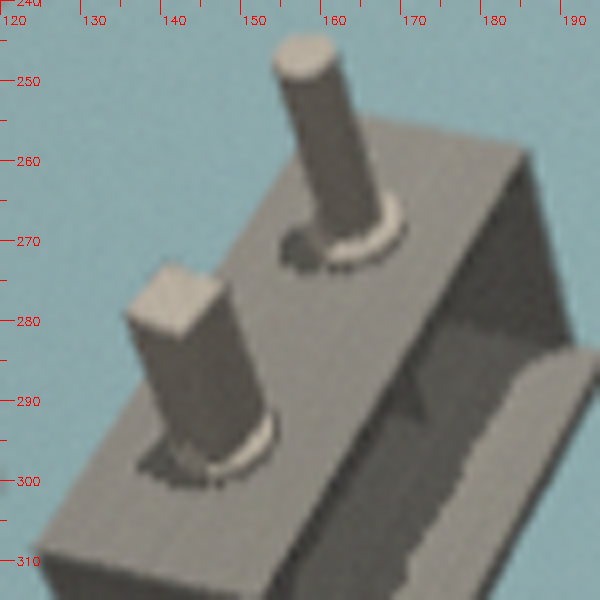

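View pics/z_cf.png

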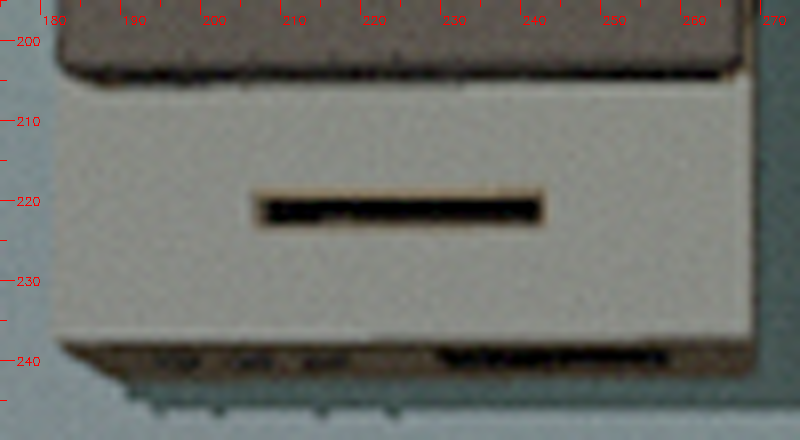

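View pics/z_cs.png

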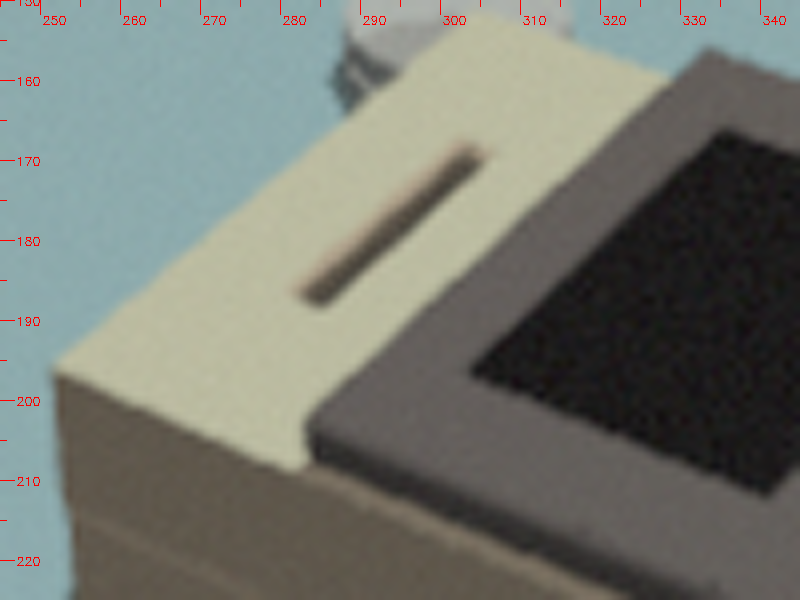

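```bash
cat > fit.py <<'E'
from h import *
from scipy.optimize import least_squares as LS
S=ctrl.camera('scene');T=ctrl.camera('top')
def pose(p,L): 
    c,s=np.cos(p[2]),np.sin(p[2]); L=np.array(L,float)
    return np.c_[p[0]+c*L[:,0]-s*L[:,1],p[1]+s*L[:,0]+c*L[:,1],L[:,2]]
def fit(name,items,p0):
    def f(p): return np.concatenate([(proj(S if c=='S' else T,pose(p,[l]))[0]-(np.array(uv)-.5)) for c,l,uv in items])
    r=LS(lambda p:f(p),p0,loss='soft_l1'); print(name,np.round(r.x,4),np.degrees(r.x[2]).round(1)); print(f(r.x).reshape(-1,2).round(1).tolist()); return r.x
# initial guesses
print(ray(T,[[400,219],[408,238],[359,258],[351,238]],.09).round(3))
print(ray(T,[[395,230.5]],.145).round(4),ray(S,[[141.6,277]],.145).round(4))
print(ray(T,[[372,239]],.157).round(4),ray(S,[[157.5,246.5]],.157).round(4))
print(ray(T,[[181.5,237.5],[268.5,237.5],[224.5,221]],.11).round(4),ray(S,[[252,196],[293.5,178]],.11).round(4))
E
python3 fit.py
```

```text
[[ 0.52  -0.323  0.09 ]
 [ 0.464 -0.337  0.09 ]
 [ 0.424 -0.194  0.09 ]
 [ 0.482 -0.179  0.09 ]]
[[ 0.4817 -0.2912  0.145 ]] [[ 0.4838 -0.294   0.145 ]]
[[ 0.4642 -0.2241  0.157 ]] [[ 0.4657 -0.2264  0.157 ]]
[[0.5289 0.2838 0.11  ]
 [0.5042 0.0471 0.11  ]
 [0.5623 0.1625 0.11  ]] [[0.5103 0.046  0.11  ]
 [0.5642 0.1584 0.11  ]]
```

```bash
cat >> fit.py <<'E'
print('---')
# local rack: x across; y along. 
rk=[('T',(.03,-.075,.09),(400.5,219.5)),('T',(-.03,-.075,.09),(408.7,238.5)),('T',(-.03,.075,.09),(359.3,258)),('T',(.03,.075,.09),(351.5,238.7)),
('S',(-.03,-.075,.09),(124.5,308.5)),('S',(.03,.075,.09),(186,258.5))]
yaw=np.arctan2(.056,.014)-np.pi/2+.0
rkx=fit('rack',rk,[.472,-.258,np.arctan2(.014,.056)])
print('holes',pose(rkx,[(0,-.035,.09),(0,.035,.09)]).round(4))
h=.009
q=[(h,-h,.145),(-h,-h,.145),(-h,h,.145),(h,h,.145)]
fit('rodT',[('T',l,uv) for l,uv in zip([q[3],q[0],q[1],q[2]],[(392.3,228.5),(397.7,227.3),(399,232.5),(393,234.5)])],[.482,-.291,.24])
fit('rodS',[('S',l,uv) for l,uv in zip([q[0],q[3],q[2],q[1]][::1],[(142.5,281.7),(148.3,276),(142,273),(135.7,279.5)])],[.483,-.292,.24])
cT=[('T',(-.130,.12,.11),(181.5,237.5)),('T',(-.130,-.12,.11),(268.5,237)),('T',(-.085,.048,.11),(207,221)),('T',(-.085,-.048,.11),(242,221))]
cS=[('S',(-.13,-.12,.11),(252,196)),('S',(-.13,.12,.11),(304,151.5)),('S',(-.085,-.048,.11),(283.5,187)),('S',(-.085,.048,.11),(303.5,169.3))]
for n,it in(('cfT',cT),('cfS',cS),('cf',cT+cS)):
    p=fit(n,it,[.64,.155,-.1]); print('slot',pose(p,[(-.085,0,.11)]).round(4))
E
python3 fit.py|sed -n '/---/,$p'
```

```text
---
rack [ 0.4733 -0.2586  0.26  ] 14.9
[[0.1, -0.6], [0.4, 0.2], [0.2, 0.3], [-0.3, -0.7], [-0.1, -0.2], [-0.1, -0.7]]
holes [[ 0.4823 -0.2924  0.09  ]
 [ 0.4643 -0.2247  0.09  ]]
rodT [ 0.4825 -0.2912  0.0995] 5.7
[[-0.9, -0.3], [0.2, -0.5], [0.5, 0.8], [0.0, 0.2]]
rodS [ 0.484  -0.2941  0.0416] 2.4
[[0.1, 0.9], [0.8, -0.1], [-0.3, -0.3], [-0.5, -0.3]]
cfT [ 0.6483  0.1548 -0.0973] -5.6
[[-0.7, 0.0], [0.1, -0.0], [0.3, 0.1], [0.2, -0.1]]
slot [[0.5637 0.1631 0.11  ]]
cfS [ 0.6475  0.1541 -0.0839] -4.8
[[-0.5, 0.3], [-0.1, -0.3], [0.1, 0.3], [0.5, -0.6]]
slot [[0.5628 0.1613 0.11  ]]
cf [ 0.6477  0.1546 -0.0914] -5.2
[[-0.3, 0.5], [0.4, -0.1], [0.6, 0.4], [0.5, -0.0], [-0.3, -0.1], [0.5, -0.4], [0.3, 0.1], [0.9, -0.7]]
slot [[0.5631 0.1624 0.11  ]]
```

```bash
cat >> h.py <<'E'
def need(pos,yaw_deg,cmd=None):
    """tool-axis shift (cm) AFTER turning, turn about tool axes(deg) to pose pointing down with jaw axis at yaw"""
    o=ctrl.get_obs(); q=o['eef_rot']; Rc=R.from_quat([q[1],q[2],q[3],q[0]])
    y=np.radians(yaw_deg); Rt=R.from_matrix(np.array([[np.cos(y),np.sin(y),0],[np.sin(y),-np.cos(y),0],[0,0,-1]]))
    d=np.array(pos)-o['eef_pos']
    print('turn',(Rc.inv()*Rt).as_rotvec(degrees=True).round(2),'shift after cm',(Rt.inv().apply(d)*100).round(2),'shift now cm',(Rc.inv().apply(d)*100).round(2))
def st():
    o=ctrl.get_obs(); q=o['eef_rot'];x=R.from_quat([q[1],q[2],q[3],q[0]]).as_matrix()
    print('t',round(o['time_s'],2),'pos',o['eef_pos'].round(4),'yaw',np.degrees(np.arctan2(x[1,0],x[0,0])).round(2),'z',x[:,2].round(3),'F',o['wrist_force'].round(1),'M',o['torque'].round(2),'open',round(o['opening'],3),'q',o['q'].round(2))
E
python3 - <<'E'
from h import *
need((.483,-.2926,.254),5)
S=ctrl.camera('scene');T=ctrl.camera('top')
print(ray(S,[[118,301]],0),ray(S,[[105,261]],.13),ray(T,[[402,271]],.13),ray(T,[[392,277]],0.))
E
```

```text
turn [-0.    0.   58.94] shift after cm [15.9  82.62  4.99] shift now cm [-62.57  56.25   4.99]
[[ 0.36855642 -0.29413311  0.        ]] [[ 0.37710372 -0.29057751  0.13      ]] [[ 0.37339662 -0.2976953   0.13      ]] [[ 0.36715184 -0.29643676  0.        ]]
```

Request:
{"method": "move_arm", "body": {
  "rows": "0 0 0 0 0 7.4 0.8; 0 0 0 0 0 7.4 0.8; 0 0 0 0 0 7.4 0.8; 0 0 0 0 0 7.4 0.8; 0 0 0 0 0 7.4 0.8; 0 0 0 0 0 7.4 0.8; 0 0 0 0 0 7.4 0.8; 0 0 0 0 0 7.1 0.8; 0 2 0 0 0 0 0.8; 0.8 4 0 0 0 0 0.8; 0.8 4.6 0 0 0 0 0.8; 1 4.8 0 0 0 0 0.8; 1 4.8 0 0 0 0 0.8; 1 4.8 0 0 0 0 0.8; 1 4.8 0 0 0 0 0.8; 1 4.8 0 0 0 0 0.8; 1 4.8 0 0 0 0 0.8; 1 4.8 0 0 0 0 0.8; 1 4.8 0 0 0 0 0.8; 1 4.8 0 0 0 0 0.8"
}}

```text
time_s: 3.3
eef_pos: [0.4056, -0.0121, 0.3044]
eef_rot: [0.0, 0.999, 0.044, 0.001]
wrist_force: [1.7, -0.7, -0.7]
opening: 0.796
```

```bash
python3 -c "
from h import *
st();need((.483,-.2926,.234),5)"
```

```text
t 3.3 pos [ 0.4056 -0.0121  0.3044] yaw 5.02 z [ 0.002 -0.    -1.   ] F [ 1.7 -0.7 -0.7] M [-0.02 -0.    0.02] open 0.796 q [-0.32 -0.23  2.    0.    1.36 -0.41]
turn [ 0.02 -0.09  0.02] shift after cm [ 5.26 28.62  7.04] shift now cm [ 5.24 28.61  7.06]
```

Request:
{"method": "move_arm", "body": {
  "rows": "0.8 4.8 0 0 0 0 0.8; 0.8 4.8 0 0 0 0 0.8; 0.9 4.8 1 0 0 0 0.8; 0.9 4.8 1 0 0 0 0.8; 0.9 4.4 2 0 0 0 0.8; 0.6 3 2 0 0 0 0.8; 0.3 1.9 1 0 0 0 0.8; 0 0 0 0 0 0 0.8; 0 0 0 0 0 0 0.8; 0 0 0 0 0 0 0.8"
}}

```text
time_s: 4.3
eef_pos: [0.4824, -0.2885, 0.2346]
eef_rot: [0.0, 0.999, 0.044, 0.0]
wrist_force: [0.2, -0.9, -0.7]
opening: 0.8
```

```bash
python3 - <<'E'
from h import *
st();need((.483,-.2926,.175),5)
S=cam('scene','s1.png');T=cam('top','t1.png')
a,b=S['color'],T['color']
cv2.imwrite('pics/s1c.png',cv2.resize(a[190:320,80:220],None,fx=5,fy=4.6,interpolation=2))
cv2.imwrite('pics/t1c.png',cv2.resize(b[190:290,330:440],None,fx=6,fy=6,interpolation=2))
E
```

```text
t 4.3 pos [ 0.4824 -0.2885  0.2346] yaw 5.08 z [ 0.001 -0.    -1.   ] F [ 0.2 -0.9 -0.7] M [-0.01 -0.03 -0.  ] open 0.8 q [-0.75  0.22  1.7   0.    1.21 -0.84]
turn [ 0.02 -0.03  0.08] shift after cm [0.02 0.41 5.96] shift now cm [0.02 0.41 5.96]
```

View pics/s1c.png

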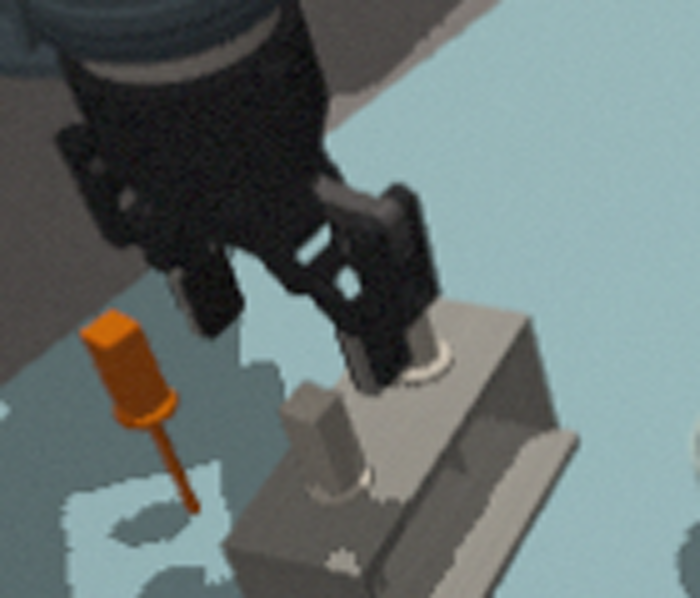

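View pics/t1c.png

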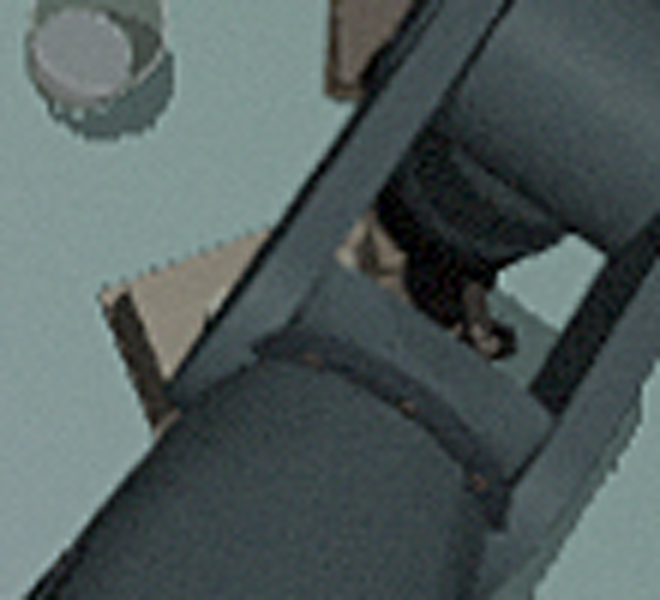

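The gripper is above the rod with the fingers straddling it. In the first crop the rod is at (325,440), the scraper at (425,340) is clear, and the orange look-alike at (130,370) is outside the jaws. I'll descend.

Request:
{"method": "move_arm", "body": {
  "rows": "0 0.4 1 0 0 0 0.8; 0 0 1 0 0 0 0.8; 0 0 1 0 0 0 0.8; 0 0 1 0 0 0 0.8; 0 0 1 0 0 0 0.8; 0 0 0.9 0 0 0 0.8; 0 0 0 0 0 0 0.8; 0 0 0 0 0 0 0.8"
}}

```text
time_s: 5.2
eef_pos: [0.4826, -0.2934, 0.1747]
eef_rot: [-0.0, 0.999, 0.044, -0.0]
wrist_force: [-0.7, -0.2, -0.0]
opening: 0.798
```

```bash
python3 - <<'E'
from h import *
st()
S=cam('scene','s2.png')
a=S['color']
cv2.imwrite('pics/s2c.png',cv2.resize(a[190:320,80:220],None,fx=5,fy=4.6,interpolation=2))
E
```

```text
t 5.2 pos [ 0.4826 -0.2934  0.1747] yaw 5.04 z [-0.  0. -1.] F [-0.7 -0.2 -0. ] M [ 0.04 -0.02 -0.03] open 0.798 q [-0.76  0.31  1.73 -0.    1.1  -0.84]
```

View pics/s2c.png

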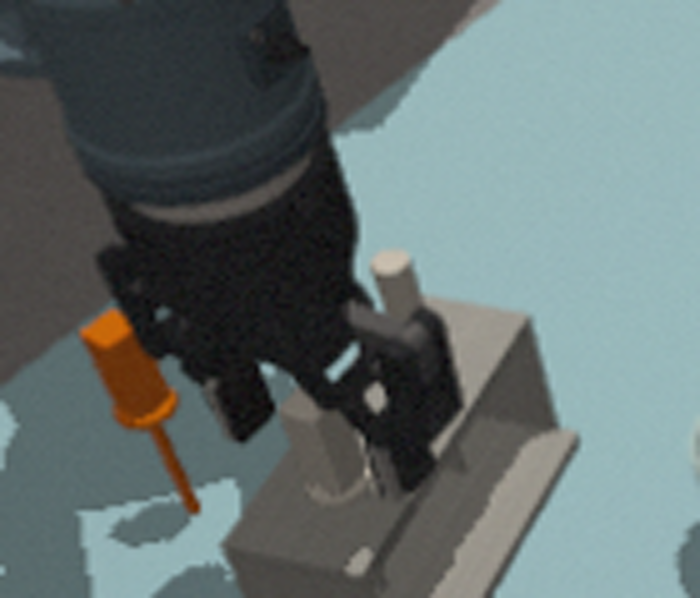

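The rod (325,440) is between the fingers and nothing else is touched. Next I'll close.

Request:
{"method": "move_arm", "body": {
  "rows": "0 0 0 0 0 0 0; 0 0 0 0 0 0 0; 0 0 0 0 0 0 0; 0 0 0 0 0 0 0; 0 0 0 0 0 0 0; 0 0 0 0 0 0 0; 0 0 0 0 0 0 0; 0 0 0 0 0 0 0; 0 0 0 0 0 0 0; 0 0 0 0 0 0 0; 0 0 0 0 0 0 0; 0 0 0 0 0 0 0"
}}

```text
time_s: 6.45
eef_pos: [0.4829, -0.2935, 0.1753]
eef_rot: [0.0, 0.999, 0.044, 0.0]
wrist_force: [-0.2, -0.4, 5.1]
opening: 0.202
```

```bash
python3 - <<'E'
from h import *
st();print(ctrl.pinch_z)
S=cam('scene','s3.png')
a=S['color']
cv2.imwrite('pics/s3c.png',cv2.resize(a[190:320,80:220],None,fx=5,fy=4.6,interpolation=2))
E
```

```text
t 6.45 pos [ 0.4829 -0.2935  0.1753] yaw 5.05 z [ 0.001 -0.001 -1.   ] F [-0.2 -0.4  5.1] M [ 0.04  0.08 -0.03] open 0.202 q [-0.76  0.31  1.73 -0.    1.1  -0.84]
0.0539
```

View pics/s3c.png

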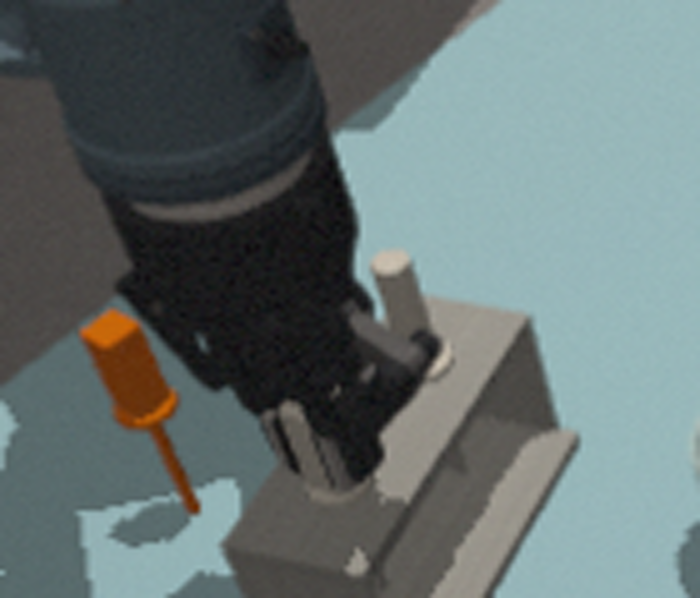

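Request:
{"method": "move_arm", "body": {
  "rows": "0 0 -0.5 0 0 0 0; 0 0 -1 0 0 0 0; 0 0 -2 0 0 0 0; 0 0 -3 0 0 0 0; 0 0 -3 0 0 0 0; 0 0 -2.5 0 0 0 0; 0 0 -1 0 0 0 0; 0 -2 0 0 0 3 0; 0.7 -3.5 0 0 0 3.2 0; 0.8 -4.2 0 0 0 4 0; 0.5 -4.5 0 0 0 0 0; 0.5 -4.5 0 0 0 0 0; 0.5 -4.5 0 0 0 0 0; 0.5 -4.5 0 0 0 0 0; 0.5 -4.5 0 0 0 0 0; 0.4 -4 0 0 0 0 0; 0 -3 0 0 0 0 0; 0 0 0 0 0 0 0; 0 0 0 0 0 0 0; 0 0 0 0 0 0 0"
}}

```text
time_s: 8.5
eef_pos: [0.5506, 0.094, 0.3044]
eef_rot: [0.0, 0.999, -0.045, -0.001]
wrist_force: [0.2, -0.4, -0.5]
opening: 0.202
```

```bash
python3 - <<'E'
from h import *
st();need((.5631,.1624,.296),-5.2)
S=cam('scene','s4.png');T=cam('top','t4.png')
E
```

```text
t 8.5 pos [0.5506 0.094  0.3044] yaw -5.19 z [-0.001 -0.    -1.   ] F [ 0.2 -0.4 -0.5] M [-0.04 -0.01  0.  ] open 0.202 q [-0.04  0.14  1.65 -0.    1.35  0.05]
turn [0.03 0.06 0.01] shift after cm [ 0.62 -6.93  0.84] shift now cm [ 0.62 -6.93  0.83]
```

View pics/s4.png

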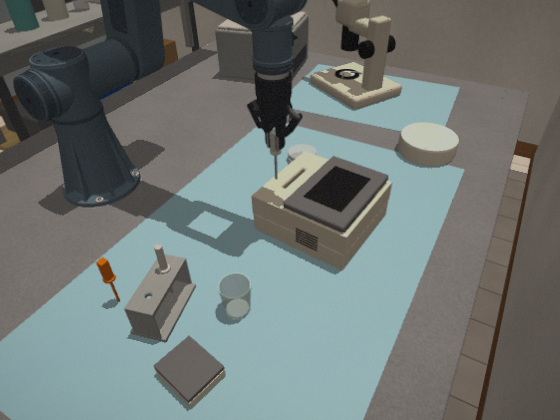

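```bash
cat > tip.py <<'E'
from h import *
import sys
def run(n,sp=cv2.INTER_CUBIC):
    o=ctrl.get_obs(); p=o['eef_pos']
    S=cam('scene',n+'s.png');T=cam('top',n+'t.png')
    for nm,C in(('s',S),('t',T)):
        uv=proj(C,p+[0,0,-.1603])[0]; uo=proj(C,p+[0,0,-.0853])[0]
        print(nm,'pred tip',uv.round(1),'origin',uo.round(1))
        x0,y0=int(uv[0])-35,int(uv[1])-40
        im=C['color'][y0:y0+65,x0:x0+75]; s=8
        z=cv2.resize(im,None,fx=s,fy=s,interpolation=sp)
        for q,c in((uv,(0,0,255)),(uo,(255,0,0))):
            cv2.circle(z,tuple(int(v) for v in ((q-[x0,y0]+.5)*s)),4,c,1)
        for i in range(75):
            if (x0+i)%10==0: cv2.putText(z,str(x0+i),(i*s,12),0,.4,(0,0,255)); cv2.line(z,(i*s,12),(i*s,18),(0,0,255))
        for i in range(65):
            if (y0+i)%10==0: cv2.putText(z,str(y0+i),(10,i*s+5),0,.4,(0,0,255)); cv2.line(z,(0,i*s),(8,i*s),(0,0,255))
        cv2.imwrite('pics/%s%sz.png'%(n,nm),z)
st(); run(sys.argv[1])
E
python3 tip.py a
```

```text
t 8.6 pos [0.5508 0.0936 0.3047] yaw -5.26 z [-0. -0. -1.] F [ 0.   0.6 -0.8] M [-0.01  0.   -0.03] open 0.202 q [-0.04  0.14  1.65 -0.    1.35  0.05]
s pred tip [276.  178.9] origin [275.2 152.4]
t pred tip [249.1 220.3] origin [247.4 215. ]
```

View pics/asz.png

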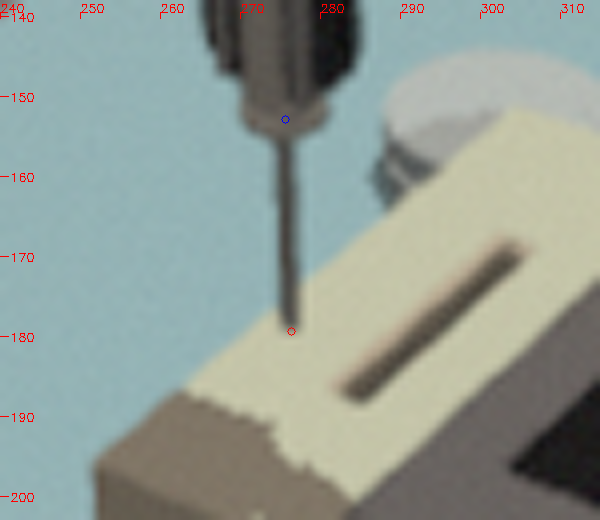

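View pics/atz.png

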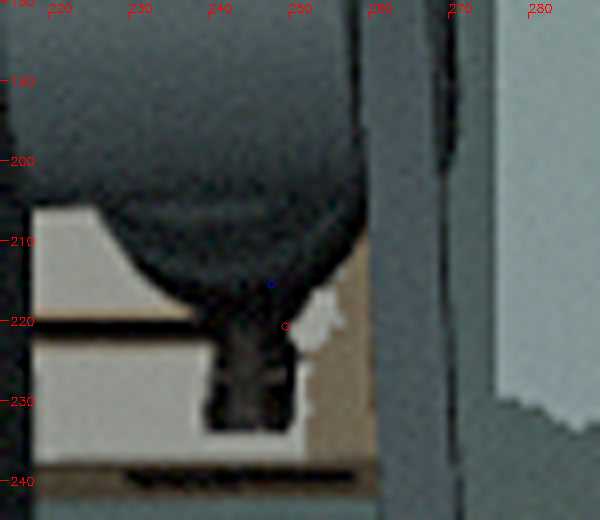

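```bash
python3 -c "
from h import *
need((.563,.162,.278),-5.2)"
```

```text
turn [ 0.01  0.01 -0.05] shift after cm [ 0.58 -6.91  2.69] shift now cm [ 0.58 -6.91  2.69]
```

Request:
{"method": "move_arm", "body": {
  "rows": "0.2 -2 0.3 0 0 0 0; 0.2 -3 0.8 0 0 0 0; 0.2 -1.9 0.8 0 0 0 0; 0 0 0.5 0 0 0 0; 0 0 0.3 0 0 0 0; 0 0 0 0 0 0 0; 0 0 0 0 0 0 0; 0 0 0 0 0 0 0"
}}

```text
time_s: 9.5
eef_pos: [0.5633, 0.1623, 0.2784]
eef_rot: [0.0, 0.999, -0.046, 0.0]
wrist_force: [0.9, -0.2, -1.9]
opening: 0.205
```

```bash
python3 tip.py b
```

```text
t 9.5 pos [0.5633 0.1623 0.2784] yaw -5.22 z [ 0.001 -0.    -1.   ] F [ 0.9 -0.2 -1.9] M [-0.04 -0.01  0.06] open 0.205 q [ 0.08  0.23  1.6  -0.    1.31  0.17]
s pred tip [294.  174.5] origin [294.1 149.3]
t pred tip [224.2 220.1] origin [221.2 214.9]
```

View pics/bsz.png

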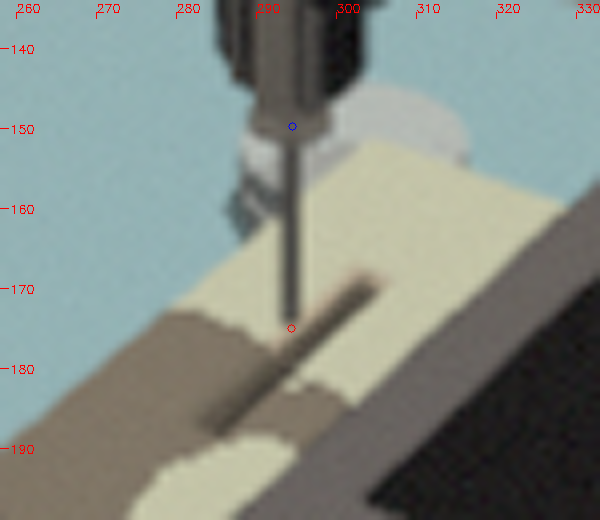

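View pics/btz.png

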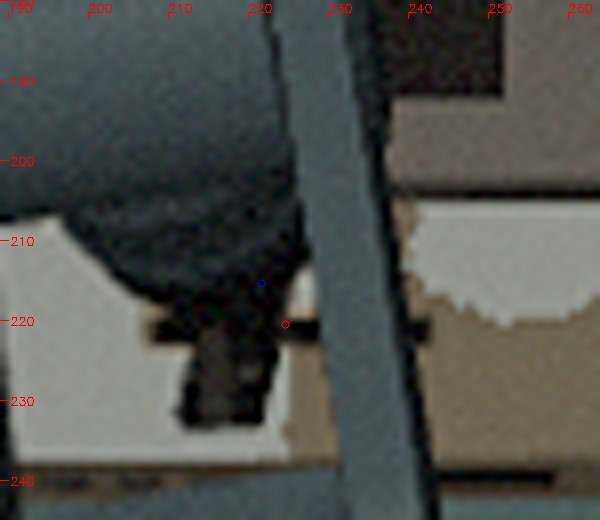

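Request:
{"method": "move_arm", "body": {
  "rows": "0 0 0.4 0 0 0 0; 0 0 0.4 0 0 0 0; 0 0 0.4 0 0 0 0; 0 0 0.3 0 0 0 0; 0 0 0 0 0 0 0; 0 0 0 0 0 0 0"
}}

```text
time_s: 10.2
eef_pos: [0.5631, 0.1631, 0.2628]
eef_rot: [0.0, 0.999, -0.045, -0.0]
wrist_force: [0.4, 1.0, -0.9]
opening: 0.202
```

Request:
{"method": "move_arm", "body": {
  "rows": "0 0 0.4 0 0 0 0; 0 0 0.4 0 0 0 0; 0 0 0.4 0 0 0 0; 0 0 0 0 0 0 0; 0 0 0 0 0 0 0; 0 0 0 0 0 0 0"
}}

```text
time_s: 10.8
eef_pos: [0.5632, 0.163, 0.251]
eef_rot: [-0.0, 0.999, -0.045, 0.0]
wrist_force: [-0.4, 0.2, -0.4]
opening: 0.204
```

Request:
{"method": "move_arm", "body": {
  "rows": "0 0 0.4 0 0 0 0; 0 0 0.4 0 0 0 0; 0 0 0 0 0 0 0; 0 0 0 0 0 0 0"
}}

```text
time_s: 11.2
eef_pos: [0.5629, 0.163, 0.2426]
eef_rot: [0.0, 0.999, -0.045, -0.0]
wrist_force: [0.3, -0.4, -0.4]
opening: 0.203
```

Request:
{"method": "move_arm", "body": {
  "rows": "0 0 -0.8 0 0 0 0; 0 -0.6 0 0 0 0 0; 0 -0.7 0 0 0 0 0; 0 0 0 0 0 0 0; 0 0 0.4 0 0 0 0; 0 0 0.5 0 0 0 0; 0 0 0 0 0 0 0; 0 0 0 0 0 0 0"
}}

```text
time_s: 12.0
eef_pos: [0.564, 0.1758, 0.2414]
eef_rot: [0.0, 0.999, -0.045, -0.0]
wrist_force: [-1.0, -0.4, 0.0]
opening: 0.203
```

Request:
{"method": "move_arm", "body": {
  "rows": "0 0 -0.9 0 0 0 0; 0 -0.6 0 0 0 0 0; 0 -0.7 0 0 0 0 0; 0 0 0 0 0 0 0; 0 0 0.4 0 0 0 0; 0 0 0.5 0 0 0 0; 0 0 0 0 0 0 0; 0 0 0 0 0 0 0"
}}

```text
time_s: 12.8
eef_pos: [0.5649, 0.1892, 0.2419]
eef_rot: [-0.0, 0.999, -0.045, -0.001]
wrist_force: [-2.8, 0.9, 5.2]
opening: 0.2
```

Request:
{"method": "move_arm", "body": {
  "rows": "0 0 0.2 0 0 0 0; 0 0 0 0 0 0 0; 0 0 0 0 0 0 0"
}}

```text
time_s: 13.1
eef_pos: [0.5648, 0.1892, 0.2402]
eef_rot: [-0.0, 0.999, -0.045, -0.001]
wrist_force: [-3.3, 1.3, 8.0]
opening: 0.202
```

Request:
{"method": "move_arm", "body": {
  "rows": "-0.05 0 0.2 0 0 0 0; -0.05 0 0.1 0 0 0 0; 0 0 0 0 0 0 0; 0 0 0 0 0 0 0"
}}

```text
time_s: 13.5
eef_pos: [0.5643, 0.1893, 0.2378]
eef_rot: [-0.0, 0.999, -0.045, -0.0]
wrist_force: [-3.1, 1.1, 7.6]
opening: 0.203
```

```bash
python3 - <<'E'
from h import *
st()
S=cam('scene','s5.png')
cv2.imwrite('pics/s5c.png',cv2.resize(S['color'][60:260,220:420],None,fx=3,fy=3))
E
```

```text
t 13.5 pos [0.5643 0.1893 0.2378] yaw -5.15 z [-0.     0.001 -1.   ] F [-3.1  1.1  7.6] M [ 0.27  0.93 -0.  ] open 0.203 q [0.12 0.29 1.61 0.   1.24 0.21]
```

View pics/s5c.png

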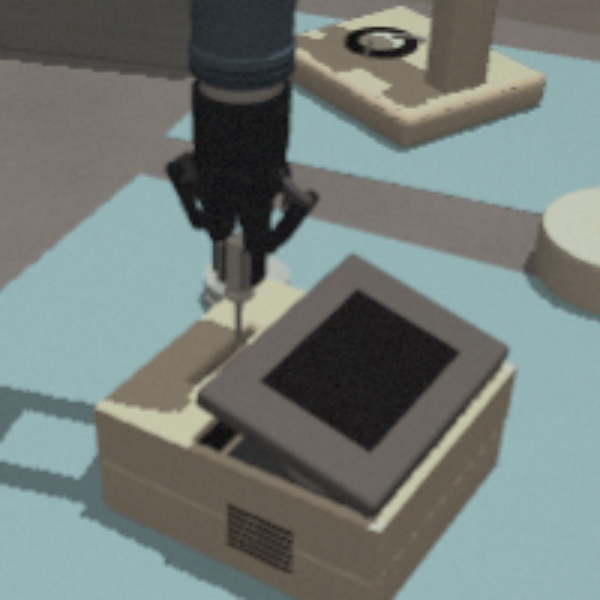

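The lid is swinging up, so the latch is released. Next I'll withdraw straight up.

Request:
{"method": "move_arm", "body": {
  "rows": "0 0 -0.4 0 0 0 0; 0 0 -0.8 0 0 0 0; 0 0 -1 0 0 0 0; 0 0 -1 0 0 0 0; 0 0 -1 0 0 0 0; 0 0 -1.4 0 0 0 0; 0 0 -1 0 0 0 0; 0 0 0 0 0 0 0; 0 0 0 0 0 0 0; 0 0 0 0 0 0 0; 0 0 0 0 0 0 0; 0 0 0 0 0 0 0; 0 0 0 0 0 0 0"
}}

```text
time_s: 14.85
eef_pos: [0.5643, 0.189, 0.3025]
eef_rot: [0.0, 0.999, -0.045, -0.0]
wrist_force: [0.1, 0.4, -0.9]
opening: 0.205
```

```bash
python3 tip.py c; cp pics/cs.png pics/s6.png; python3 -c "
from h import *
need((.4829,-.2935,.305),5.05)"
```

```text
t 14.85 pos [0.5643 0.189  0.3025] yaw -5.16 z [-0.001 -0.    -1.   ] F [ 0.1  0.4 -0.9] M [ 0.   -0.03 -0.02] open 0.205 q [0.12 0.23 1.56 0.   1.36 0.21]
s pred tip [299.3 161.5] origin [299.6 135.7]
t pred tip [213.4 219.2] origin [209.8 213.9]
turn [  0.     0.02 -10.21] shift after cm [-12.36  47.35  -0.23] shift now cm [-3.78 48.79 -0.23]
```

View pics/cs.png

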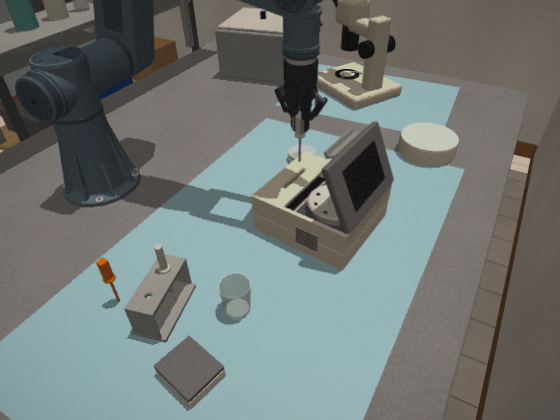

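View pics/csz.png

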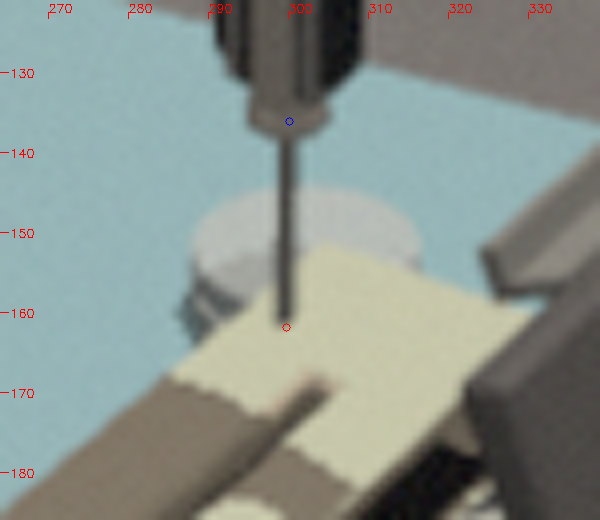

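Request:
{"method": "move_arm", "body": {
  "rows": "0 2 0 0 0 -3.2 0; 0 4 0 0 0 -4 0; -1 4.5 0 0 0 -3 0; -1.1 4.5 0 0 0 0 0; -1.1 4.5 0 0 0 0 0; -1.1 4.5 0 0 0 0 0; -1.1 4.5 0 0 0 0 0; -1.2 4.5 0 0 0 0 0; -1.2 4.5 0 0 0 0 0; -1.2 4 0 0 0 0 0; -1.2 3 0 0 0 0 0; -0.7 1.5 0 0 0 0 0; 0 0 0 0 0 0 0; 0 0 0 0 0 0 0; 0 0 0 0 0 0 0"
}}

```text
time_s: 16.45
eef_pos: [0.4859, -0.2772, 0.3029]
eef_rot: [-0.0, 0.999, 0.045, 0.0]
wrist_force: [0.1, 0.3, -0.7]
opening: 0.199
```

```bash
python3 -c "
from h import *
st();need((.4829,-.2935,.26),5.05)"
```

```text
t 16.45 pos [ 0.4859 -0.2772  0.3029] yaw 5.13 z [ 0.     0.001 -1.   ] F [ 0.1  0.3 -0.7] M [-0.05  0.01  0.02] open 0.199 q [-0.73  0.15  1.65  0.    1.35 -0.82]
turn [-0.03 -0.01  0.08] shift after cm [-0.44  1.6   4.29] shift now cm [-0.44  1.6   4.29]
```

Request:
{"method": "move_arm", "body": {
  "rows": "-0.4 1.6 0.5 0 0 0 0; 0 0 1.5 0 0 0 0; 0 0 1.5 0 0 0 0; 0 0 0.7 0 0 0 0; 0 0 0 0 0 0 0; 0 0 0 0 0 0 0; 0 0 0 0 0 0 0"
}}

```text
time_s: 17.15
eef_pos: [0.4832, -0.295, 0.2615]
eef_rot: [0.0, 0.999, 0.044, 0.0]
wrist_force: [0.5, 0.1, -0.4]
opening: 0.199
```

```bash
python3 tip.py d; python3 -c "
from h import *
need((.4829,-.2935,.1753),5.05)"
```

```text
t 17.15 pos [ 0.4832 -0.295   0.2615] yaw 5.05 z [ 0.001 -0.001 -1.   ] F [ 0.5  0.1 -0.4] M [-0.03 -0.02 -0.  ] open 0.199 q [-0.76  0.2   1.67 -0.    1.27 -0.85]
s pred tip [146.2 292.1] origin [137.  265.9]
t pred tip [393.  232.4] origin [398.8 227.9]
turn [ 0.05 -0.05 -0.  ] shift after cm [-0.01 -0.15  8.63] shift now cm [-0.02 -0.16  8.63]
```

View pics/dsz.png

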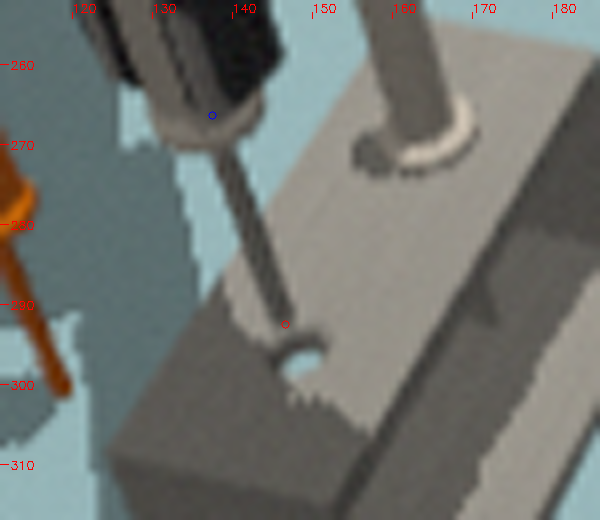

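The tip is about 11 mm above the empty hole, which is at (148,296.5). The descent lines up after a 1.5 mm correction.

Request:
{"method": "move_arm", "body": {
  "rows": "0 -0.15 0 0 0 0 0; 0 0 0.7 0 0 0 0; 0 0 0.7 0 0 0 0; 0 0 0.6 0 0 0 0; 0 0 0.5 0 0 0 0; 0 0 0 0 0 0 0; 0 0 0 0 0 0 0"
}}

```text
time_s: 17.95
eef_pos: [0.4827, -0.2933, 0.2357]
eef_rot: [-0.0, 0.999, 0.044, -0.0]
wrist_force: [-0.8, 0.8, -0.2]
opening: 0.204
```

Request:
{"method": "move_arm", "body": {
  "rows": "0 0 1 0 0 0 0; 0 0 1 0 0 0 0; 0 0 1 0 0 0 0; 0 0 1 0 0 0 0; 0 0 1 0 0 0 0; 0 0 0.5 0 0 0 0; 0 0 0.3 0 0 0 0; 0 0 0 0 0 0 0; 0 0 0 0 0 0 0"
}}

```text
time_s: 18.85
eef_pos: [0.4829, -0.2935, 0.1783]
eef_rot: [0.0, 0.999, 0.044, 0.0]
wrist_force: [0.1, -0.1, -0.9]
opening: 0.201
```

Request:
{"method": "move_arm", "body": {
  "rows": "0 0 0.2 0 0 0 0; 0 0 0.1 0 0 0 0; 0 0 0 0 0 0 0; 0 0 0 0 0 0 0"
}}

```text
time_s: 19.25
eef_pos: [0.4829, -0.2935, 0.1753]
eef_rot: [0.0, 0.999, 0.044, 0.0]
wrist_force: [-0.3, 0.1, 2.7]
opening: 0.201
```

The collar is seated: 2.7 N of contact at the original grasp height. I'll open the gripper to 0.8, as on the approach.

Request:
{"method": "move_arm", "body": {
  "rows": "0 0 0 0 0 0 0.3; 0 0 0 0 0 0 0.4; 0 0 0 0 0 0 0.5; 0 0 0 0 0 0 0.6; 0 0 0 0 0 0 0.8; 0 0 0 0 0 0 0.8; 0 0 0 0 0 0 0.8; 0 0 0 0 0 0 0.8; 0 0 0 0 0 0 0.8; 0 0 0 0 0 0 0.8"
}}

```text
time_s: 20.25
eef_pos: [0.4827, -0.2934, 0.1749]
eef_rot: [0.0, 0.999, 0.044, 0.0]
wrist_force: [0.3, 0.1, -0.9]
opening: 0.8
```

```bash
python3 - <<'E'
from h import *
st()
S=cam('scene','s7.png')
cv2.imwrite('pics/s7c.png',cv2.resize(S['color'][190:320,80:220],None,fx=5,fy=4.6,interpolation=2))
E
```

```text
t 20.25 pos [ 0.4827 -0.2934  0.1749] yaw 5.04 z [ 0. -0. -1.] F [ 0.3  0.1 -0.9] M [-0.02  0.01 -0.  ] open 0.8 q [-0.76  0.31  1.73 -0.    1.1  -0.84]
```

View pics/s7c.png

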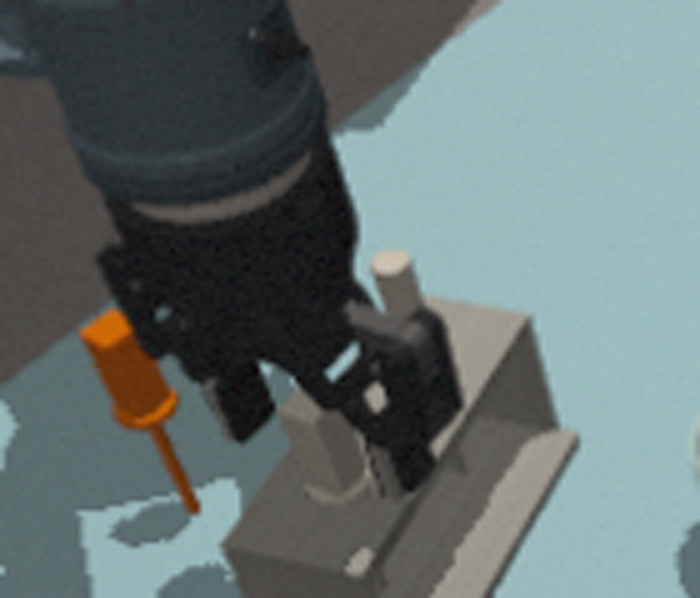

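The rod is seated and free between the open fingers. I'll retreat up and away to the left.

Request:
{"method": "move_arm", "body": {
  "rows": "0 0 -0.5 0 0 0 0.8; 0 0 -1 0 0 0 0.8; 0 0 -2 0 0 0 0.8; 0 0 -3 0 0 0 0.8; 0 0 -3 0 0 0 0.8; 0 0 -3 0 0 0 0.8; 0 -2 0 0 0 0 0.8; 0 -4 0 0 0 0 0.8; 0 -4.5 0 0 0 0 0.8; 0 -4.5 0 0 0 0 0.8; 0 -4.5 0 0 0 0 0.8; 0 -4 0 0 0 0 0.8; 0 -2 0 0 0 0 0.8; 0 0 0 0 0 0 0.8; 0 0 0 0 0 0 0.8; 0 0 0 0 0 0 0.8"
}}

```text
time_s: 21.9
eef_pos: [0.4604, -0.0401, 0.3]
eef_rot: [0.0, 0.999, 0.044, 0.0]
wrist_force: [-0.7, 0.2, 0.8]
opening: 0.803
```

```bash
python3 - <<'E'
from h import *
st()
S=cam('scene','s8.png');T=cam('top','t8.png')
a=cv2.imread('pics/scene0.png');b=cv2.imread('pics/top0.png')
f=lambda im:cv2.resize(im[240:345,85:190],None,fx=3.8,fy=3.8,interpolation=2)
g=lambda im:cv2.resize(im[160:290,325:425],None,fx=3.5,fy=3.5,interpolation=2)
cv2.imwrite('pics/cmpS.png',np.hstack([f(a),f(S['color'])]));cv2.imwrite('pics/cmpT.png',np.hstack([g(b),g(T['color'])]))
E
```

```text
t 21.9 pos [ 0.4604 -0.0401  0.3   ] yaw 5.0 z [ 0. -0. -1.] F [-0.7  0.2  0.8] M [-0.07 -0.03 -0.02] open 0.803 q [-0.34 -0.08  1.88 -0.    1.33 -0.43]
```

View pics/s8.png

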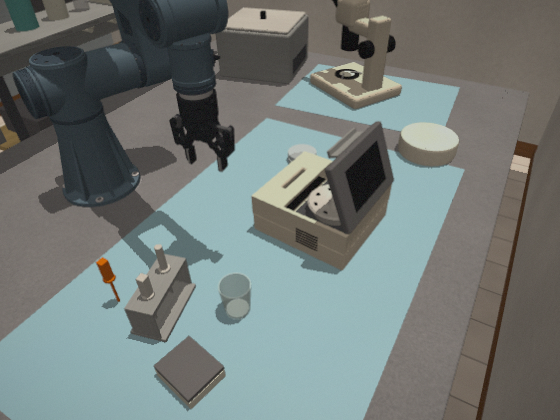

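View pics/cmpS.png

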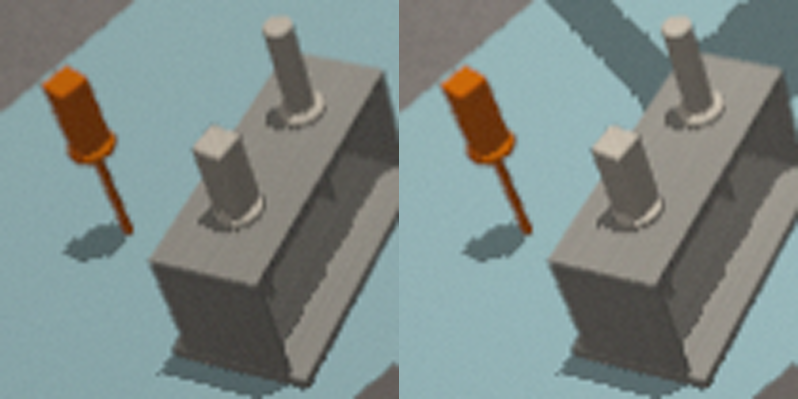

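View pics/cmpT.png

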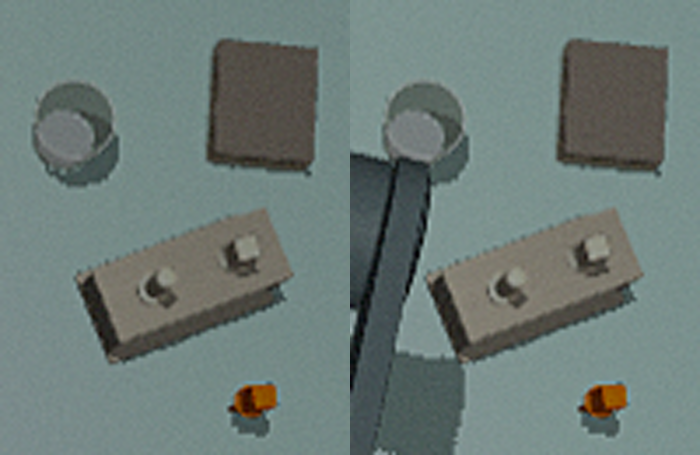

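The rod, scraper, beaker and box match the start pictures. Before handing in I'll check the lid angle.

```bash
python3 - <<'E'
from h import *
S=ctrl.camera('scene')
c=S['color']; cv2.imwrite('pics/lid.png',cv2.resize(c[110:240,290:410],None,fx=4,fy=4,interpolation=2))
y=-.0914;cx,cy=.6477,.1546
for th in(.9,1.0,1.1,1.2):
    P=[]
    for s in(-.115,.115):
        lx=.12-.16*np.cos(th)-.02*0+.0; lz=.12+.16*np.sin(th)
        # top front edge, ~10mm above hinge plane
        lx+= .01*np.sin(th)*-1*-1; lz+=.01*np.cos(th)
        P.append([cx+np.cos(y)*lx-np.sin(y)*s,cy+np.sin(y)*lx+np.cos(y)*s,lz])
    print(th,proj(S,P).round(0).tolist())
E
```

```text
0.9 [[310.0, 166.0], [360.0, 121.0]]
1.0 [[315.0, 165.0], [366.0, 119.0]]
1.1 [[322.0, 164.0], [372.0, 118.0]]
1.2 [[329.0, 164.0], [378.0, 117.0]]
```

View pics/lid.png

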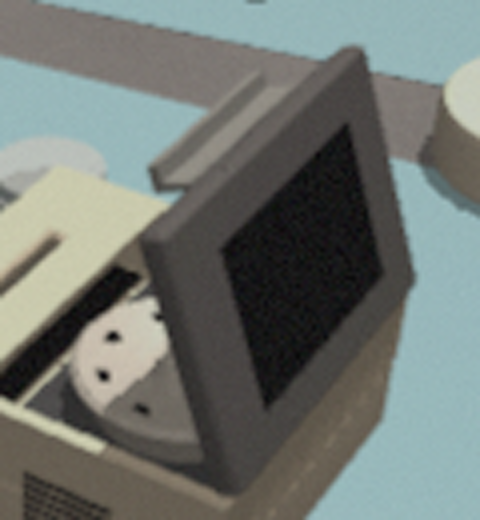

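The lid's upper corners, at about (328,169) and (379,122), fit roughly 1.2 rad, so it is fully open.

```bash
python3 -c "
from h import *
print(ctrl.hand_in());st()"
```

```text
the job is handed in; nothing more can be done
None
the job is handed in; nothing more can be done
```

The lid is open, and the rod is back upright in the rack hole it came from, released. The job was handed in at about 22 s of the 64 s allowed; the hand-in reports no verdict.

- **Finding and pressing the tab:** I took the square-handled rod and lowered it through the slot. Probing along the slot, I felt the tab about 27 mm to the +y side of the slot's centre. Pressing it down, at about 8 N, released the lid.
- **Lid:** the final picture fits an angle of about 1.2 rad, which is fully open. I judged this from a rough outline projection, not a measured joint value.
- **Rod:** the collar made contact (2.7 N) at the same height where I had gripped it. Afterwards the rod looked the same as in the start pictures from both cameras.
- **Other things:** the scraper, beaker and slide box showed no movement against the start pictures. The dishes looked unmoved in the scene view, but I did not compare them as closely. The gripper is well clear, with wrist force near zero.
- **Disagreements:** the two cameras differed by 2–3 mm on the rod's position, and the rod's yaw fits differed by a few degrees. Neither caused trouble. While pressing there was a side force of about 3 N, so the rod probably touched the slot or tab.

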